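# Set up the synthesis bench

### The job

Set up the bench for the next preparation: seat the round-bottom flask upright in the nest of the heating mantle, stand the conical flask in the middle of the stirrer's round white plate, the white blue-lidded jar in the middle of the balance's round steel pan, and the amber bottle flat on the floor of the red spill tray. Set each down gently, without dropping it, and leave all four released, upright and still, and do not knock over the measuring cylinder or the red-capped vial that stand among them.

Things in the scene. Friction and masses are not known exactly. Their poses are not given: they have to be found in the camera images.
- round_flask_mid (a point): Clear glass round-bottom flask, green collar at its mouth; loose, 75 g, 108 mm tall: bulb 64 mm across (centre 32 mm above the lowest point), straight neck 26 mm in diameter from 66 to 108 mm; pinch the neck from above. Point: on its axis, 54 mm above its lowest point; z up the neck. It waits on a fixed brown cork ring (84 mm across, 25 mm high), its lowest point 16 mm above the bench.
- conical_flask_mid (a point): Clear glass conical (Erlenmeyer) flask, orange sleeve round its neck; loose, 90 g, 106 mm tall, flat base 64 mm across, cone up to 66 mm, then a straight neck 30 mm in diameter to the mouth; pinch the neck from above. Point: on its axis, 53 mm above its base; z up. It stands on the bench.
- amber_bottle_mid (a point): Dark brown bottle, black cap, pale label band; loose, 130 g, 90 mm tall: body 48 mm in diameter up to 60 mm, cap 31 mm in diameter above 70 mm. Point: on its axis, 45 mm above its base; z up. It stands on the bench.
- white_jar_mid (a point): White plastic jar with a ribbed blue lid; loose, 120 g, 72 mm tall, body 54 mm in diameter up to 52 mm, lid 53 mm in diameter above. Point: on its axis, 36 mm above its base; z up. It stands on the bench.
- mantle_nest (a point): Heating mantle: fixed round blue drum, 136 mm across, 92 mm high, its pale top with a round nest (bowl, mouth 70 mm, 35 mm deep) that fits the round flask's bulb; on its own +x side a grey control box, 57 mm high, reaches 131 mm from the axis. Point: bottom of the nest on the axis, 56 mm above the bench, where the seated flask's lowest point rests, bulb half sunk. z up.
- stirrer_plate (a point): Magnetic hot-plate stirrer: fixed white box 130 mm wide, 64 mm high, from 65 mm behind to 135 mm before (its own +x) the plate's centre, two black knobs in front; on top a round white plate 110 mm across. Point: centre of the plate's upper face, 80 mm above the bench; z up. A thin steel rod socket, 82 mm high, stands 74 mm from the centre at a rear corner.
- balance_pan (a point): Balance: fixed flat grey box 138 mm wide, from 65 mm behind to 131 mm before (its own +x) the pan's centre, dark display in front, with a round steel pan 110 mm across. Point: centre of the pan's upper face, 50 mm above the bench; z up.
- tray_floor (a point): Red square spill tray, fixed, 98 mm over its rim, 80 mm by 80 mm inside, rim 19 mm above the bench. Point: centre of its floor, 5 mm above the bench; z up, x and y along its sides.
- measuring_cylinder_mid (a point): Slim glass measuring cylinder, 170 mm tall, 24 mm across, round blue foot 52 mm across; loose, to be left standing. Point: on its axis, 85 mm up.
- vial_mid (a point): Small glass vial with a red cap, 56 mm tall, 28 mm in diameter; loose, to be left standing. Point: on its axis, 28 mm up.
Not all that is in view belongs to the job. What is shaped like the part that bears round_flask_mid but yellow is not meant.

How it is judged:
By the outcome, as a careful person would: the job done as asked, in the order asked, and still so for the second after the job is handed in, with the robot touching nothing.
It also fails if it takes over 106 s, if anything falls off the work surface, if the arm or the gripper's body presses on something with over 40 N, if the wrist force passes 120 N, or if a joint passes its speed limit or range.

### The arm

A 6-joint arm with a two-finger parallel gripper is mounted at the origin on the work surface. World frame = base frame: x ahead of the robot, y to its left, z up, the work surface at z = 0. Lengths are in mm, angles in degrees, forces in N, time in s.
With the tool pointing down it reaches from about 350 to 850 mm from the base axis. Payload 8.1 kg.
Tool frame: the origin (TCP) lies between the finger pads; the fingertips stand 8 mm ahead of it and the grasp point (between the pads) lies 11 mm behind it (r.tip_extent is the distance from the TCP to the fingertips, in mm); z points along the fingers, y is the direction in which the jaws open and shut (so a half turn about z gives the same grasp; the last joint's range is limited). The gripper opens to 85 mm and grips with 20 to 120 N. Pads are 22 mm wide; open, the fingers measure 114 mm over their backs; the gripper's body (76 mm by 85 mm) begins 54 mm behind the grasp point. The pads swing forward as they close: fully open they stand 13 mm farther back than shut.
Start: joints at [62.716, 7.471, 85.268, -0, 87.261, -4.893], TCP at [228.536, 554.776, 239.292] pointing down, gripper open.
Joint ranges: [-169.43, 169.43], [-51.17, 129.36], [1.28, 143.12], [-76.62, 256.62], [0, 156.53], [-152.29, 152.29]. Speed limits (degrees/s): [136.94, 136.94, 159.86, 180, 180, 180].

### API

Orientations are given as [roll, pitch, yaw] about the fixed x, y, z axes, in that order (R = Rz(yaw) Ry(pitch) Rx(roll)).
In Python, from bench import sensors, viewer, hand_in, r gives the robot as it stands. The module is installed in compiled form; this text tells all that it offers.
- The arm moves only by the tool move_arm, never from a script. Its argument "rows" is a list that holds one entry, the list of rows, each a list of 6 numbers: the shift along the tool's x, y, z in m, then the turn, a rotation vector about the tool's x, y, z in degrees. In form: [[[tx, ty, tz, rx, ry, rz], ...]]. A call has 1 to 20 rows; each row is the pose to reach, as a shift and turn from the pose commanded when the call began, along the tool's axes at that moment; what a row does not reach only later rows make up. A row lasts 1/10 s, in which the tool goes at most 50 mm and 8.59 degrees, less where a joint would pass 70% of its speed; a pose out of reach is approached as far as the arm can. A call with a gripper value outside its range is refused whole. "grip" is the opening, from 0 (shut) to 1 (fully open), set as the call begins (left out, the last holds). The fingers move at their own pace and stop on an object; "newtons" is the grip in N (left out, the last holds). Time passes only in rows, so rows that repeat a pose let the fingers close. It gives the time, the measured TCP pose, the force and the opening at its end, in the units of the state.
- sensors.sense(): the state, without advancing time (a new reading comes with each control period).
- viewer.snapshot(name): name is "scene" or "side" or "wrist"; returns a dict with "color" (384x512x3 uint8, red, green, blue), "camera_matrix" (3x3 intrinsics, pixels), "R" (3x3) and "t" (3): a world point X has camera coordinates R X + t. Camera axes: x right, y down, z forward; pixel columns grow to the right and rows downward; lengths in mm; the calibration is good to about 2 mm. A picture is of the moment at which its call begins. There is no depth.
- hand_in(): hands the job in, once; it reports no verdict.
The state is a dict: "time": time; "joint_pos": joint angles; "qd": joint speeds; "joint_efforts": joint torques, N m; "tool_pos": TCP position; "tcp_rot": TCP orientation; "ft_force": force on the tool from outside, world axes, zero at the start; "wrist_torque": the same for the moment, N m; "finger_gap": finger opening in mm.
Only numpy, scipy, OpenCV 4.12 (cv2) and the standard library are available. Lean on these libraries where they do the work, as an engineer would, in place of code of your own. Each camera call takes 0.05 s, during which the arm holds its last target.

## Working session

There is one attempt and no reset: what is moved stays moved. The work goes in short steps, Python scripts to look and compute and a tool call to move; the robot and the scene stay as the last step left them, time stands still between calls to the robot, and variables do not carry over. Pictures are saved under pics/ and viewed, and the job is handed in when it is done.

Besides the shell and the picture viewer there is one more tool, called after "Request:" as name(argument=value, ...), one argument or row to a line, values as JSON. move_arm: Moves the arm, as the interface text tells. Its arguments: {"type":"object","properties":{"rows":{"type":"array","items":{"type":"array","items":{"type":"array","items":{"type":"number"}}}},"grip":{"type":"number"},"newtons":{"type":"number"}},"required":["rows"]}

```bash
mkdir -p pics; python3 - <<'E'
from bench import sensors, viewer, r
import cv2,pickle
print(sensors.sense()); print(r.tip_extent)
d={}
for n in ["scene","side","wrist"]:
    s=viewer.snapshot(n); d[n]=s
    cv2.imwrite(f"pics/{n}0.png",cv2.resize(s["color"][:,:,::-1],None,fx=1.5,fy=1.5,interpolation=cv2.INTER_CUBIC))
    print(n,s["camera_matrix"].tolist(),s["R"].tolist(),s["t"].tolist())
pickle.dump(d,open("s0.pkl","wb"))
E
```

```text
{'time': 0.0, 'joint_pos': array([ 6.27148048e+01,  7.51523050e+00,  8.53295769e+01,  1.96577894e-04,
        8.72611207e+01, -4.89191314e+00]), 'qd': array([-0.08145611, -0.07947234, -0.00802292,  0.00783487,  0.03255299,
        0.02524761]), 'joint_efforts': array([ 1.06968713e-03, -5.69396603e+01, -5.00550771e+01, -5.96934069e-05,
        1.47410732e-02, -1.22252118e-05]), 'tool_pos': array([228.29867624, 554.29180684, 238.24028563]), 'tcp_rot': array([-1.79894475e+02, -9.22877042e-03,  1.57606700e+02]), 'ft_force': array([-0.44363467, -0.81943813,  0.16058567]), 'wrist_torque': array([-0.03569152,  0.00144611,  0.02879169]), 'finger_gap': 85.40144703384237}
8.0
scene [[354.8440432169489, 0.0, 260.31775592971894], [0.0, 354.8440432169489, 190.2052601752853], [0.0, 0.0, 1.0]] [[0.09288829841238647, 0.9953795946906928, 0.02431514942259914], [0.5565496539246414, -0.03165651109267989, -0.8302110261986411], [-0.8256053819679309, 0.09064947754306657, -0.5569186883978271]] [-65.04437321672219, -221.1514839063799, 1405.308821247878]
side [[496.7142536246158, 0.0, 255.6268761129931], [0.0, 496.7142536246158, 184.0496558912101], [0.0, 0.0, 1.0]] [[0.7817345351568425, -0.6235999203106622, -0.00377570280229918], [-0.38878560813990437, -0.48262344633801846, -0.7848059377630233], [0.48758267754956214, 0.6149778438556543, -0.6197300897328211]] [-371.7842115334957, 287.0223351424929, 1202.128410050326]
wrist [[323.1293953697911, 0.0, 251.38625877026215], [0.0, 323.1293953697911, 187.39394289530145], [0.0, 0.0, 1.0]] [[0.3816735892921131, 0.9242971432506304, -0.0002494305516599875], [0.8931935680470534, -0.3687604256642497, 0.25733440979258126], [0.23776147971496597, -0.09844053759831904, -0.9663223785678899]] [-598.5599460506165, -33.48872568865448, 377.4852147268447]
```

View pics/scene0.png

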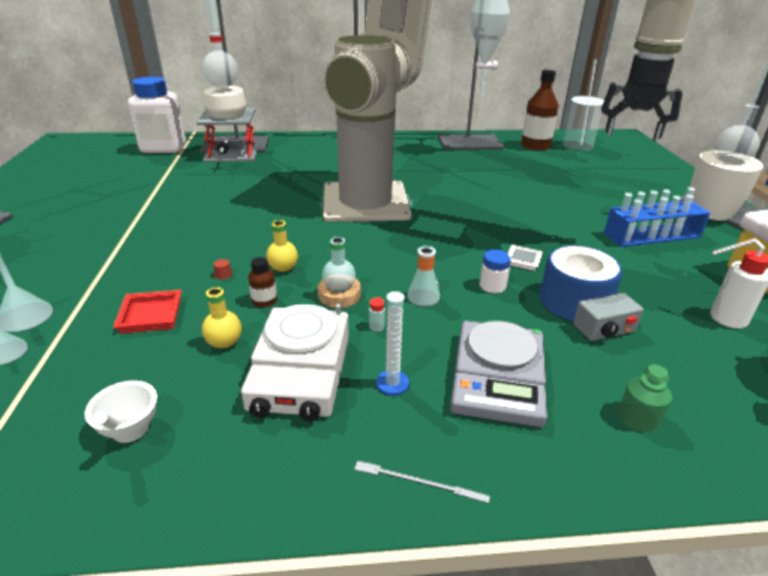

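View pics/side0.png

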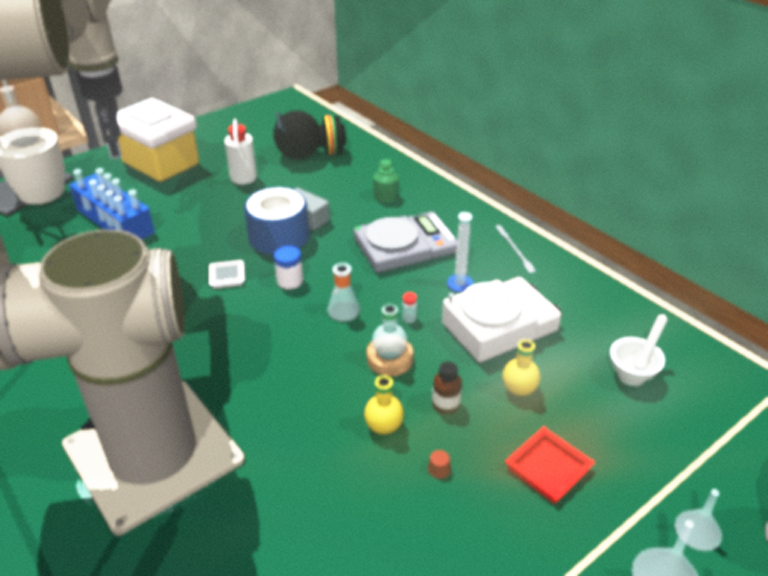

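View pics/wrist0.png

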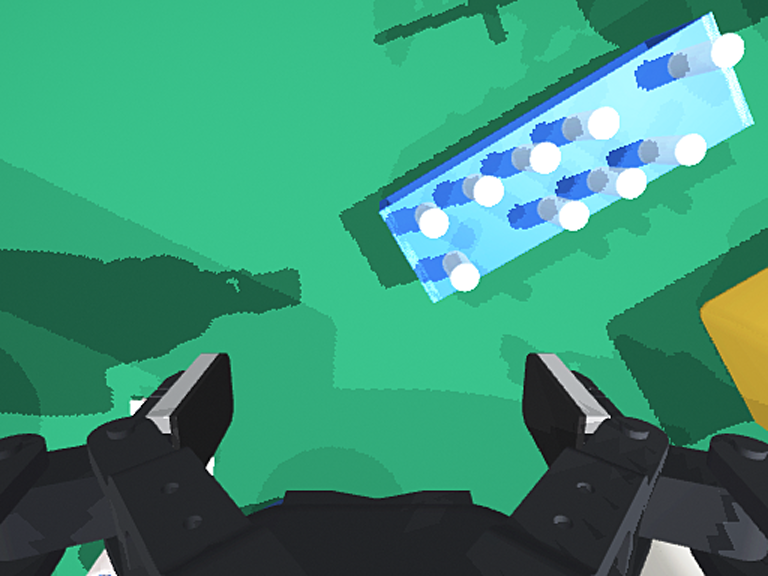

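Scene view (1.5x): the round flask on the cork ring is at (339,275), conical flask (425,280), amber bottle (262,285), jar (495,272), mantle (580,280), stirrer plate (302,328), balance pan (502,345), tray (150,311), cylinder (394,345) and vial (377,314). There are yellow round-flask decoys at (282,250) and (221,325), plus a small red thing at (222,270). The flask I want is the clear one with the green collar on brown cork. Next I'll enlarge the views to measure.

```bash
cat > h.py <<'E'
import numpy as np,cv2,pickle
def crop(s,u0,v0,u1,v1,f,name,step=10):
    im=s["color"][v0:v1,u0:u1,::-1]
    im=cv2.resize(im,None,fx=f,fy=f,interpolation=cv2.INTER_CUBIC).copy()
    for u in range((u0//step+1)*step,u1,step):
        x=int((u-u0+.5)*f); cv2.line(im,(x,0),(x,4 if u%50 else 12),(255,255,255),1)
        if u%20==0: cv2.putText(im,str(u),(x-9,20),0,.33,(255,255,255),1)
    for v in range((v0//step+1)*step,v1,step):
        y=int((v-v0+.5)*f); cv2.line(im,(0,y),(6,y),(255,255,255),1)
        if v%20==0: cv2.putText(im,str(v),(8,y+4),0,.33,(255,255,255),1)
    cv2.imwrite(name,im)
def P(s):
    return s["camera_matrix"]@np.hstack([s["R"],np.array(s["t"]).reshape(3,1)])
def proj(s,X):
    p=P(s)@np.append(X,1); return p[:2]/p[2]
def onz(s,u,v,z):
    K=s["camera_matrix"];R=s["R"];t=np.array(s["t"])
    d=R.T@np.linalg.solve(K,[u,v,1]); c=-R.T@t
    return c+d*(z-c[2])/d[2]
def tri(s1,p1,s2,p2):
    X=cv2.triangulatePoints(P(s1),P(s2),np.array(p1,float).reshape(2,1),np.array(p2,float).reshape(2,1))
    X=(X[:3]/X[3]).ravel(); return X, np.linalg.norm(proj(s1,X)-p1),np.linalg.norm(proj(s2,X)-p2)
E
python3 - <<'E'
from h import *
d=pickle.load(open("s0.pkl","rb"))
crop(d["scene"],70,130,270,280,4,"pics/sc_l.png")
crop(d["scene"],240,130,440,290,4,"pics/sc_r.png")
crop(d["side"],150,120,310,240,5,"pics/si_t.png")
crop(d["side"],220,170,400,340,4,"pics/si_b.png".replace("b","b"))
E
```

```text
(no output)
```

View pics/sc_l.png

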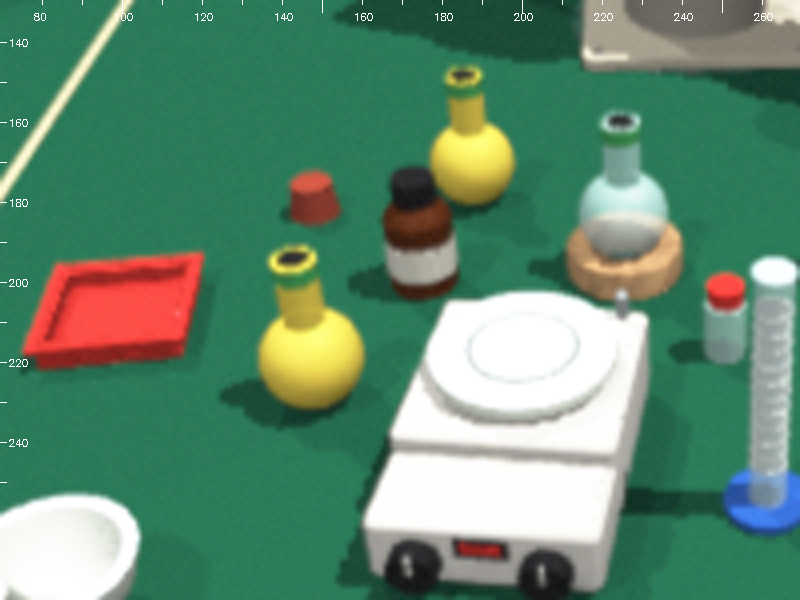

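View pics/sc_r.png

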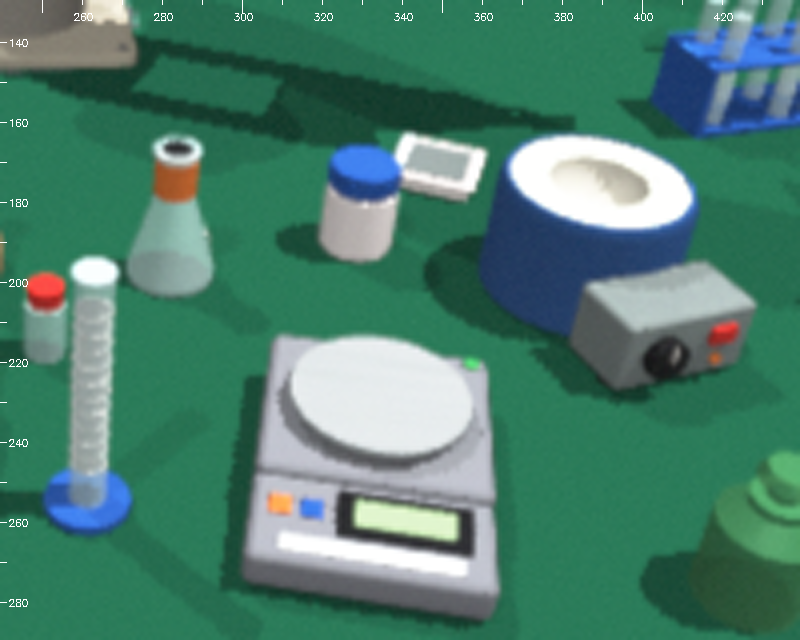

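View pics/si_t.png

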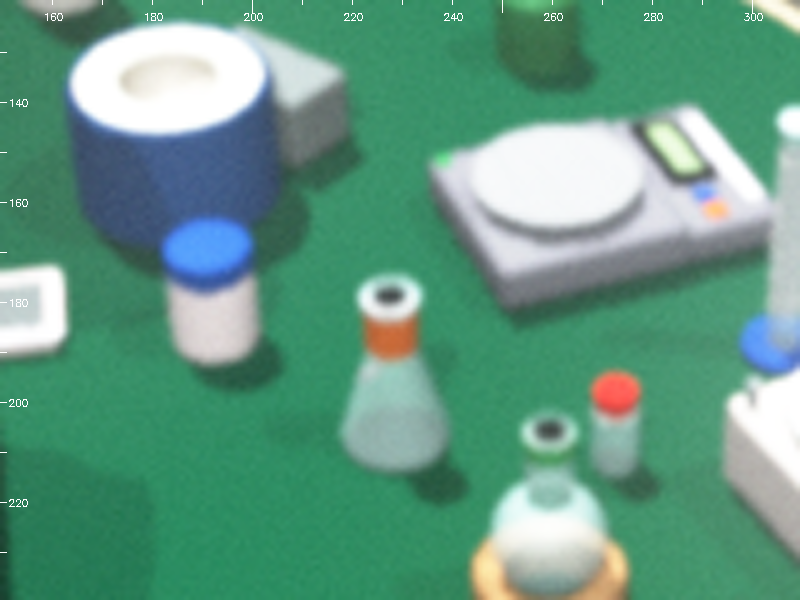

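View pics/si_b.png

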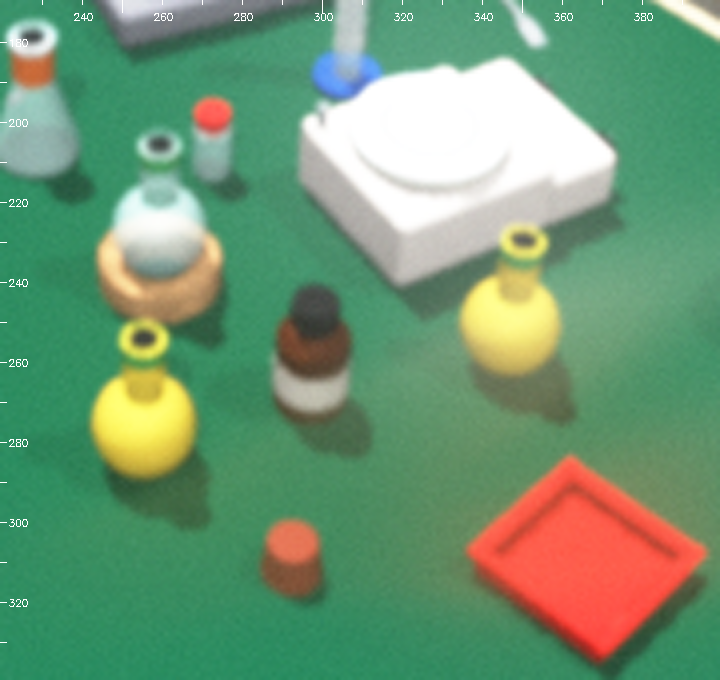

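```bash
python3 - <<'E'
from h import *
d=pickle.load(open("s0.pkl","rb")); sc,si=d["scene"],d["side"]
def A(x,y,u0,v0,f): return ((x+.0)/f+u0-.5,(y)/f+v0-.5)
L=lambda x,y:A(x,y,70,130,4); Rr=lambda x,y:A(x,y,240,130,4); T=lambda x,y:A(x,y,150,120,5); B=lambda x,y:A(x,y,220,170,4)
pts={"round":(L(620,121),T(549,431),124),"con":(Rr(177,148),T(389,297),106),"jar":(Rr(366,161),T(207,242),72),
"amber":(L(412,181),B(316,302),90),"mantle":(Rr(601,182),T(170,78),92),"stir":(L(524,347),B(430,124),80),"pan":(Rr(381,396),T(557,175),50),
"vial":(Rr(47,284),T(616,386),56),
"ya":(L(464,75),B(144,338),108),"yb":(L(293,259),B(523,241),108),
"t0":(L(57,264),B(571,457),19),"t1":(L(204,253),B(469,551),19),"t2":(L(183,349),B(601,656),19),"t3":(L(25,352),B(706,552),19),
"cyl":(Rr(95,271),None,170),"cylfoot":(Rr(87,499),B(346,73),5)}
for k,(a,b,z) in pts.items():
    o=onz(sc,*a,z)[:2].round(1); 
    if b: print(k,o,onz(si,*b,z)[:2].round(1),tri(sc,a,si,b)[0].round(1))
    else: print(k,o)
# boxes' yaw hints
for n,(x,y),z in [("ctl top far",(705,263),57),("ctl top frontL",(614,327),57),("ctl top frontR",(754,300),57),("stir fl",(372,520),45)]:
    print(n,onz(sc,*(Rr(x,y) if 'ctl' in n else L(x,y)),z)[:2].round(1))
E
```

```text
round [427.4 -76.6] [431.6 -71.3] [429.6 -74.9 126.6]
con [441.7  87.2] [447.   92.6] [444.5  87.9 109.1]
jar [409.6 235.2] [417.8 242.8] [414.2 235.1  76.8]
amber [ 443.3 -219.2] [ 438.5 -216.8] [ 439.3 -217.6   89.1]
mantle [479.9 382. ] [483.4 386.1] [481.4 381.8  94.2]
stir [ 619.3 -136.2] [ 623.5 -132. ] [ 621.3 -134.7   82.4]
pan [648.9 184.5] [648.2 188.8] [647.4 186.5  50.6]
vial [529.2  -9.4] [535.9  -3.4] [532.7  -8.2  59.9]
ya [ 321.9 -192.3] [ 326.1 -187.6] [ 324.7 -190.4  110.5]
yb [ 560.4 -275. ] [ 562.7 -271.1] [ 561.5 -273.1  109.6]
t0 [ 425.5 -474.9] [ 520.9 -363.5] [ 488.  -409.9   76.7]
t1 [ 417.4 -376.3] [ 420.8 -374.1] [ 419.7 -375.1   20.7]
t2 [ 529.3 -364.3] [ 426.1 -470.6] [ 462.4 -428.4  -48.6]
t3 [ 526.2 -464. ] [ 528.5 -461.4] [ 527.6 -462.4   20.4]
cyl [678.    4.2]
cylfoot [678.4   4.1] [684.5  11.4] [680.6   6.1   9.2]
ctl top far [532.5 442.9]
ctl top frontL [599.3 350.1]
ctl top frontR [576.3 456. ]
stir fl [ 720.9 -215. ]
```

Request:
move_arm(
  rows=[
    [[-0.004, -0.005, 0, 0, 0, 0.7], [-0.017, -0.02, 0.001, 0, 0, 2.7], [-0.034, -0.04, 0.002, 0, 0, 5.4], [-0.055, -0.066, 0.003, 0, 0, 8.8], [-0.081, -0.096, 0.004, 0, 0, 12.8], [-0.106, -0.126, 0.005, 0, 0, 16.9], [-0.132, -0.156, 0.006, 0, 0, 21], [-0.162, -0.192, 0.007, 0, 0, 25.7], [-0.187, -0.222, 0.008, 0, 0, 29.7], [-0.213, -0.252, 0.009, 0, 0, 33.8], [-0.238, -0.283, 0.01, 0, 0, 37.9], [-0.264, -0.313, 0.011, 0, 0, 41.9], [-0.294, -0.348, 0.012, 0, 0, 46.6], [-0.319, -0.379, 0.013, 0, 0, 50.7], [-0.345, -0.409, 0.014, 0, 0, 54.8], [-0.37, -0.439, 0.015, 0, 0, 58.8], [-0.391, -0.464, 0.016, 0, 0, 62.2], [-0.408, -0.485, 0.017, 0, 0, 64.9], [-0.421, -0.5, 0.018, 0, 0, 66.9], [-0.4254, -0.5048, 0.019, 0, 0, 67.61]],
  ],
)

```text
time: 2.15
tool_pos: [429.5, -75.8, 220.1]
tcp_rot: [-180.0, 0.0, 89.8]
ft_force: [-0.3, 0.2, 0.4]
finger_gap: 85.2
```

```bash
cat > look.py <<'E'
import sys
from bench import sensors, viewer
from h import *
def snap(n,tag):
    s=viewer.snapshot(n); pickle.dump(s,open(f"{tag}.pkl","wb")); cv2.imwrite(f"pics/{tag}.png",cv2.resize(s["color"][:,:,::-1],None,fx=1.5,fy=1.5,interpolation=cv2.INTER_CUBIC)); return s
def st():
    s=sensors.sense(); print("t",round(s["time"],2),"pos",s["tool_pos"].round(1),"rot",s["tcp_rot"].round(2),"F",s["ft_force"].round(1),"gap",round(s["finger_gap"],1)); return s
if __name__=="__main__":
    for a in sys.argv[1:]:
        n,tag=a.split(":"); snap(n,tag)
    st()
E
python3 look.py wrist:w1
```

```text
t 2.2 pos [429.5 -75.6 219.9] rot [-1.7997e+02  2.0000e-02  8.9800e+01] F [-0.9 -0.7  0.4] gap 85.5
```

View pics/w1.png

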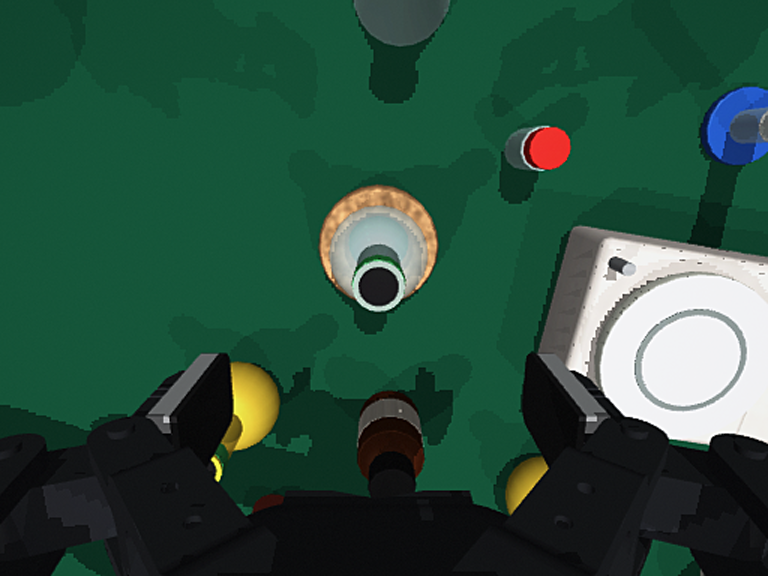

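Wrist view: flask mouth is centred at (379,287) in the 1.5x image, midway between the fingers. The cork ring, vial (547,149) and stirrer plate (690,358) are also visible.

```bash
python3 - <<'E'
from h import *
s=pickle.load(open("w1.pkl","rb"))
for n,x,y,z in [("mouth",379,287,124),("ring",378,245,25),("vial",547,149,56),("plate",691,359,80),("cap",391,475,90)]:
    print(n,onz(s,x/1.5-.2,y/1.5-.2,z).round(1))
E
```

```text
mouth [430.6 -76.2 124. ]
ring [430.2 -73.6  25. ]
vial [531.  -10.4  56. ]
plate [ 621.8 -135.1   80. ]
cap [ 437.8 -209.2   90. ]
```

Request:
move_arm(
  rows=[
    [[0, 0.001, 0.008, 0, 0, 0], [0, 0.001, 0.025, 0, 0, 0], [0, 0.001, 0.045, 0, 0, 0], [0, 0.001, 0.065, 0, 0, 0], [0, 0.001, 0.083, 0, 0, 0], [0, 0.001, 0.1, 0, 0, 0], [0, 0.001, 0.112, 0, 0, 0], [0, 0.001, 0.119, 0, 0, 0], [0, 0.001, 0.122, 0, 0, 0], [0, 0.001, 0.122, 0, 0, 0]],
  ],
  grip=0.7,
  newtons=30,
)

```text
time: 3.2
tool_pos: [430.6, -73.8, 98.3]
tcp_rot: [-180.0, -0.0, 90.0]
ft_force: [-0.1, 0.5, -0.8]
finger_gap: 59.6
```

Request:
move_arm(
  rows=[
    [[0, 0, 0, 0, 0, 0], [0, 0, 0, 0, 0, 0], [0, 0, 0, 0, 0, 0], [0, 0, 0, 0, 0, 0], [0, 0, 0, 0, 0, 0], [0, 0, 0, 0, 0, 0], [0, 0, 0, 0, 0, 0], [0, 0, 0, 0, 0, 0], [0, 0, 0, 0, 0, 0], [0, 0, 0, 0, 0, 0]],
  ],
  grip=0,
)

```text
time: 4.2
tool_pos: [431.0, -74.2, 98.9]
tcp_rot: [180.0, 0.0, 90.0]
ft_force: [-1.4, -0.1, 5.7]
finger_gap: 25.1
```

Request:
move_arm(
  rows=[
    [[0, 0, -0.006, 0, 0, 0], [0, 0, -0.02, 0, 0, 0], [0, 0, -0.04, 0, 0, 0], [0, 0, -0.062, 0, 0, 0], [0, 0, -0.085, 0, 0, 0], [0.003, 0, -0.103, 0, 0, 0], [0.012, 0.001, -0.114, 0, 0, 0], [0.03, 0.003, -0.118, 0, 0, 0], [0.06, 0.007, -0.118, 0, 0, 0], [0.1, 0.011, -0.118, 0, 0, 0], [0.142, 0.016, -0.118, 0, 0, 0], [0.185, 0.021, -0.118, 0, 0, 0], [0.228, 0.026, -0.118, 0, 0, 0], [0.27, 0.03, -0.118, 0, 0, 0], [0.312, 0.035, -0.118, 0, 0, 0], [0.352, 0.039, -0.118, 0, 0, 0], [0.385, 0.043, -0.118, 0, 0, 0], [0.41, 0.046, -0.118, 0, 0, 0], [0.422, 0.047, -0.118, 0, 0, 0], [0.428, 0.048, -0.118, 0, 0, 0]],
  ],
)

```text
time: 6.2
tool_pos: [478.0, 355.0, 216.0]
tcp_rot: [-180.0, 0.0, 90.1]
ft_force: [-0.3, -0.9, -1.1]
finger_gap: 25.3
```

```bash
python3 look.py wrist:w2 scene:sc2
```

```text
t 6.3 pos [478.3 354.  216.1] rot [-1.7997e+02  3.0000e-02  9.0030e+01] F [ 0.4  0.5 -1.6] gap 25.1
```

View pics/w2.png

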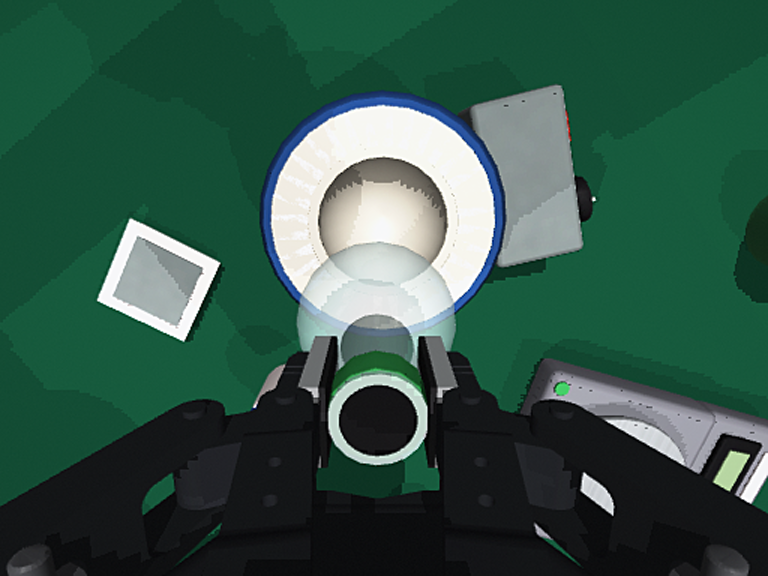

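View pics/sc2.png

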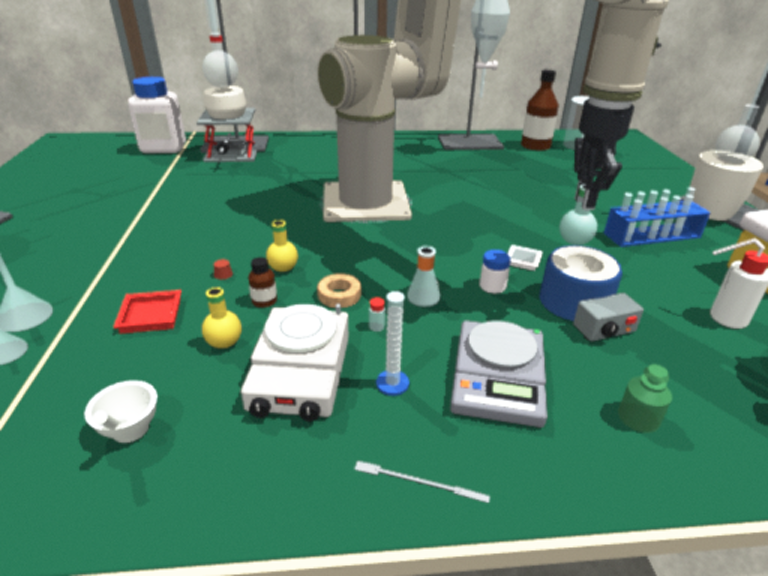

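```bash
python3 - <<'E'
from h import *
s=pickle.load(open("w2.pkl","rb"))
im=s["color"].astype(int)
crop(s,165,50,345,240,4,"pics/w2c.png")
for n,x,y,z in [("nest",382.5,221,92),("drum",383,212,92),("mouth",378,418,124+117.5),("bulbx",377,322,16+117.5+32)]:
    print(n,onz(s,x/1.5-.2,y/1.5-.2,z).round(1))
for X in [(481.5,384,92),(478.3,354,165)]:
    print((proj(s,np.array(X))+.2)*1.5)
E
```

```text
nest [481.  383.5  92. ]
drum [481.2 388.3  92. ]
mouth [478.5 354.2 241.5]
bulbx [478.1 352.6 165.5]
[383.47451721 220.1238333 ]
[377.37987336 318.37730224]
```

View pics/w2c.png

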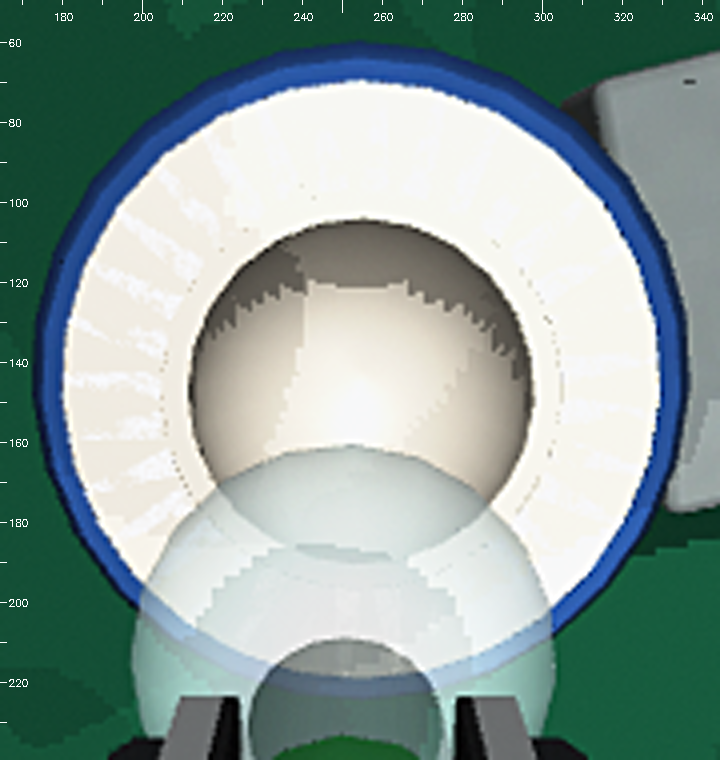

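Request:
move_arm(
  rows=[
    [[0.006, 0.001, 0, 0, 0, 0], [0.016, 0.002, 0, 0, 0, 0], [0.025, 0.003, 0, 0, 0, 0], [0.029, 0.003, 0.002, 0, 0, 0], [0.03, 0.003, 0.008, 0, 0, 0], [0.03, 0.003, 0.016, 0, 0, 0], [0.03, 0.003, 0.025, 0, 0, 0], [0.03, 0.003, 0.035, 0, 0, 0], [0.03, 0.003, 0.045, 0, 0, 0], [0.03, 0.003, 0.055, 0, 0, 0], [0.03, 0.003, 0.063, 0, 0, 0], [0.03, 0.003, 0.069, 0, 0, 0], [0.03, 0.003, 0.072, 0, 0, 0], [0.03, 0.003, 0.073, 0, 0, 0]],
  ],
)

```text
time: 7.7
tool_pos: [481.5, 383.9, 143.0]
tcp_rot: [-180.0, 0.0, 90.0]
ft_force: [0.4, 0.7, -0.8]
finger_gap: 25.1
```

```bash
python3 look.py wrist:w3
```

```text
t 7.75 pos [481.6 384.  143.2] rot [-180.    0.   90.] F [-0.2  0.2 -1.2] gap 25.1
```

View pics/w3.png

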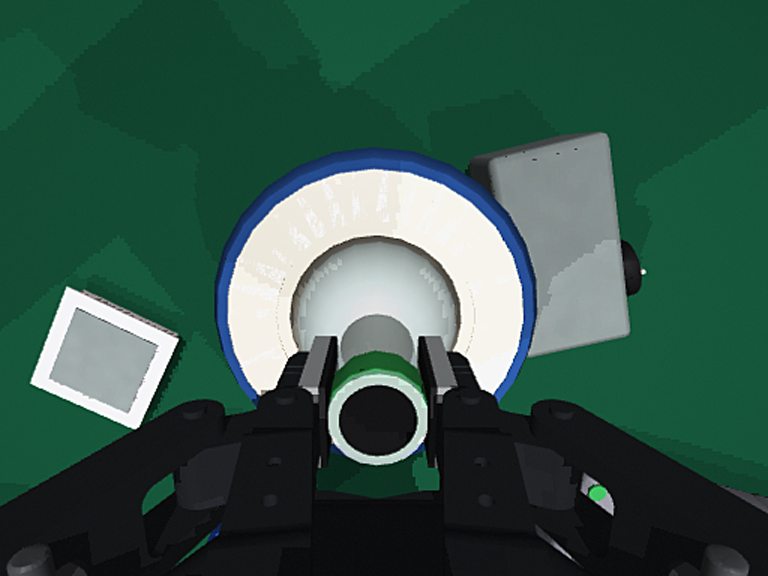

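Bulb is centred in the nest, no contact yet. Creeping down.

Request:
move_arm(
  rows=[
    [[0, 0, 0.001, 0, 0, 0], [0, 0, 0.002, 0, 0, 0], [0, 0, 0.003, 0, 0, 0], [0, 0, 0.003, 0, 0, 0], [0, 0, 0.003, 0, 0, 0]],
  ],
)

```text
time: 8.25
tool_pos: [481.6, 384.0, 140.4]
tcp_rot: [180.0, -0.0, 90.0]
ft_force: [0.2, 0.0, 0.0]
finger_gap: 25.3
```

Request:
move_arm(
  rows=[
    [[0, 0, 0.0005, 0, 0, 0], [0, 0, 0.001, 0, 0, 0], [0, 0, 0.001, 0, 0, 0]],
  ],
)

```text
time: 8.55
tool_pos: [481.5, 384.0, 139.2]
tcp_rot: [-180.0, 0.0, 90.0]
ft_force: [0.2, -0.2, -0.9]
finger_gap: 25.3
```

Request:
move_arm(
  rows=[
    [[0, 0, 0.0005, 0, 0, 0], [0, 0, 0.001, 0, 0, 0], [0, 0, 0.001, 0, 0, 0]],
  ],
)

```text
time: 8.85
tool_pos: [481.7, 384.2, 138.9]
tcp_rot: [180.0, -0.0, 90.0]
ft_force: [-2.6, -0.4, 4.5]
finger_gap: 25.0
```

Request:
move_arm(
  rows=[
    [[0, 0, 0.0005, 0, 0, 0], [0, 0, 0.0005, 0, 0, 0]],
  ],
)

```text
time: 9.05
tool_pos: [481.8, 384.3, 138.8]
tcp_rot: [180.0, -0.0, 90.0]
ft_force: [-1.7, -0.9, 7.5]
finger_gap: 24.9
```

Request:
move_arm(
  rows=[
    [[0, 0, 0, 0, 0, 0], [0, 0, 0, 0, 0, 0], [0, 0, 0, 0, 0, 0], [0, 0, 0, 0, 0, 0], [0, 0, 0, 0, 0, 0], [0, 0, 0, 0, 0, 0]],
  ],
  grip=0.7,
)

```text
time: 9.65
tool_pos: [481.6, 383.9, 137.7]
tcp_rot: [-180.0, 0.0, 90.0]
ft_force: [-0.3, 0.2, 0.5]
finger_gap: 60.0
```

```bash
python3 look.py wrist:w4
```

```text
t 9.7 pos [481.5 384.  137.7] rot [-179.99    0.     90.  ] F [-0.2  1.  -1.4] gap 59.9
```

View pics/w4.png

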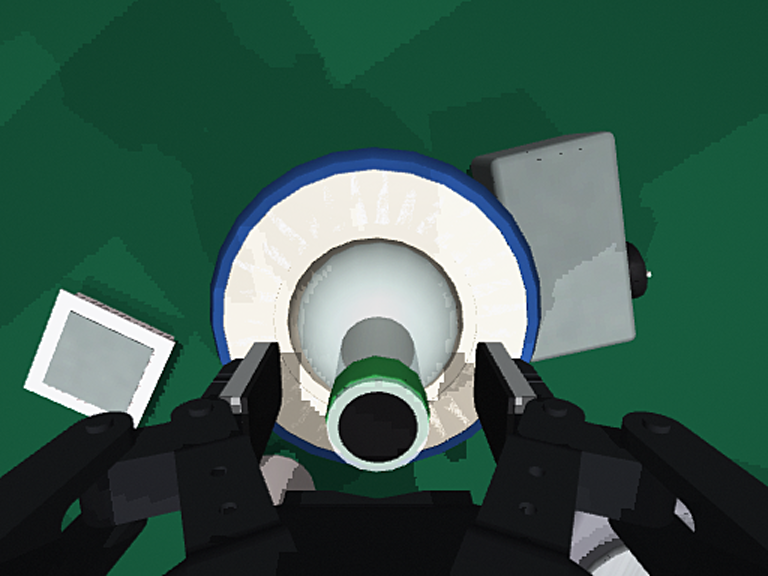

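Flask is released, upright, and concentric with the nest. Next is the conical flask.

Request:
move_arm(
  rows=[
    [[0, 0, -0.008, 0, 0, 0], [0, 0, -0.026, 0, 0, 0], [0, 0, -0.048, 0, 0, 0], [0, 0, -0.066, 0, 0, 0], [-0.004, 0, -0.076, 0, 0, 0], [-0.016, -0.002, -0.08, 0, 0, 0], [-0.038, -0.005, -0.08, 0, 0, 0], [-0.07, -0.009, -0.08, 0, 0, 0], [-0.108, -0.014, -0.08, 0, 0, 0], [-0.148, -0.019, -0.08, 0, 0, 0], [-0.188, -0.024, -0.08, 0, 0, 0], [-0.224, -0.028, -0.08, 0, 0, 0], [-0.254, -0.032, -0.08, 0, 0, 0], [-0.276, -0.035, -0.08, 0, 0, 0], [-0.289, -0.036, -0.08, 0, 0, 0], [-0.294, -0.037, -0.08, 0, 0, 0], [-0.294, -0.037, -0.08, 0, 0, 0]],
  ],
)

```text
time: 11.4
tool_pos: [444.4, 89.7, 217.5]
tcp_rot: [-180.0, -0.0, 89.9]
ft_force: [0.5, 0.4, -0.1]
finger_gap: 60.0
```

```bash
python3 look.py wrist:w5
```

```text
t 11.45 pos [444.5  90.3 217.6] rot [-1.7999e+02 -2.0000e-02  8.9990e+01] F [-0.3  0.4 -0.1] gap 59.5
```

View pics/w5.png

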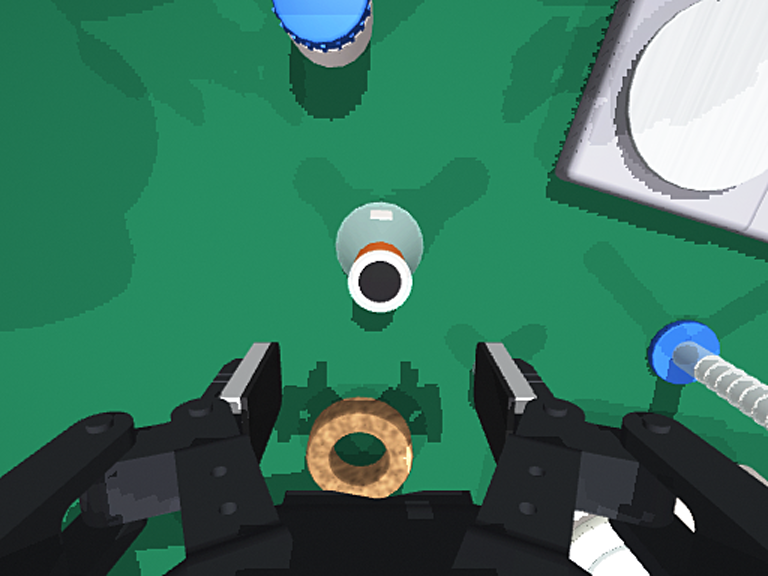

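Conical mouth at (380,281), cylinder foot at (684,352).

```bash
python3 - <<'E'
from h import *
s=pickle.load(open("w5.pkl","rb"))
for n,x,y,z in [("mouth",380,281,106),("base",379,246,0),("foot",686,352,5),("jarlid bottom edge",333,30,60)]:
    print(n,onz(s,x/1.5-.2,y/1.5-.2,z).round(1))
E
```

```text
mouth [446.1  88.4 106. ]
base [445.9  87.1   0. ]
foot [682.6   4.6   5. ]
jarlid bottom edge [420.6 218.7  60. ]
```

Request:
move_arm(
  rows=[
    [[-0.001, 0.001, 0.008, 0, 0, 0], [-0.0015, 0.0015, 0.026, 0, 0, 0], [-0.0015, 0.0015, 0.048, 0, 0, 0], [-0.0015, 0.0015, 0.072, 0, 0, 0], [-0.0015, 0.0015, 0.094, 0, 0, 0], [-0.0015, 0.0015, 0.112, 0, 0, 0], [-0.0015, 0.0015, 0.125, 0, 0, 0], [-0.0015, 0.0015, 0.132, 0, 0, 0], [-0.0015, 0.0015, 0.135, 0, 0, 0], [-0.0015, 0.0015, 0.135, 0, 0, 0]],
  ],
)

```text
time: 12.45
tool_pos: [446.2, 88.6, 82.9]
tcp_rot: [180.0, -0.0, 90.0]
ft_force: [0.2, -0.3, -0.1]
finger_gap: 60.0
```

Request:
move_arm(
  rows=[
    [[0, 0, 0, 0, 0, 0], [0, 0, 0, 0, 0, 0], [0, 0, 0, 0, 0, 0], [0, 0, 0, 0, 0, 0], [0, 0, 0, 0, 0, 0], [0, 0, 0, 0, 0, 0], [0, 0, 0, 0, 0, 0]],
  ],
  grip=0,
)

```text
time: 13.15
tool_pos: [446.7, 88.5, 83.7]
tcp_rot: [179.9, -0.0, 90.0]
ft_force: [-2.6, -0.2, 6.1]
finger_gap: 29.0
```

Request:
move_arm(
  rows=[
    [[0, 0, -0.006, 0, 0, 0], [0, 0, -0.02, 0, 0, 0], [0, 0, -0.042, 0, 0, 0], [0, 0, -0.066, 0, 0, 0], [0, 0, -0.09, 0, 0, 0], [-0.002, 0.002, -0.11, 0, 0, 0], [-0.009, 0.007, -0.122, 0, 0, 0], [-0.022, 0.017, -0.128, 0, 0, 0], [-0.042, 0.033, -0.13, 0, 0, 0], [-0.066, 0.052, -0.13, 0, 0, 0], [-0.092, 0.072, -0.13, 0, 0, 0], [-0.118, 0.092, -0.13, 0, 0, 0], [-0.143, 0.112, -0.13, 0, 0, 0], [-0.166, 0.13, -0.13, 0, 0, 0], [-0.186, 0.146, -0.13, 0, 0, 0], [-0.202, 0.158, -0.13, 0, 0, 0], [-0.213, 0.167, -0.13, 0, 0, 0], [-0.22, 0.172, -0.13, 0, 0, 0], [-0.2235, 0.175, -0.13, 0, 0, 0], [-0.2235, 0.175, -0.13, 0, 0, 0]],
  ],
)

```text
time: 15.15
tool_pos: [620.9, -135.6, 212.2]
tcp_rot: [-179.9, -0.0, 90.0]
ft_force: [-0.7, 0.8, -1.6]
finger_gap: 29.3
```

```bash
python3 look.py wrist:w6 side:si6 scene:sc6
```

```text
t 15.3 pos [ 620.8 -134.5  212.8] rot [-1.7998e+02 -1.0000e-02  9.0030e+01] F [-0.8 -0.6 -1.3] gap 29.0
```

View pics/w6.png

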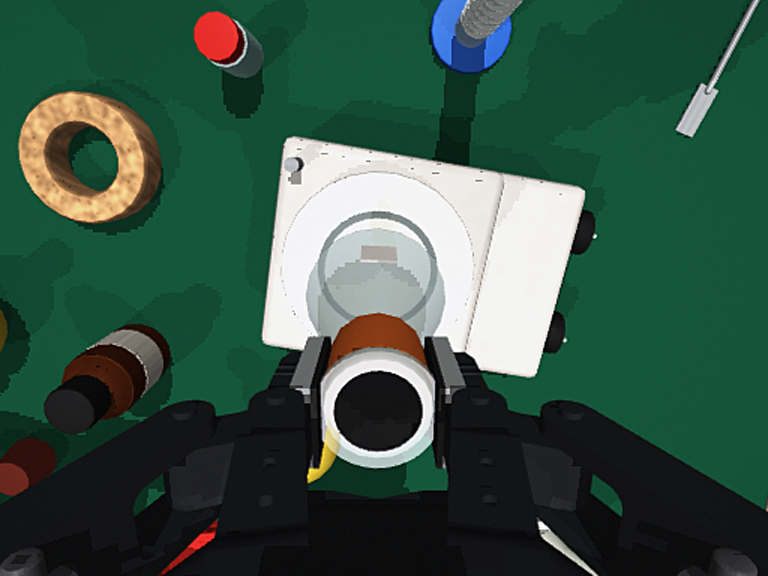

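View pics/sc6.png

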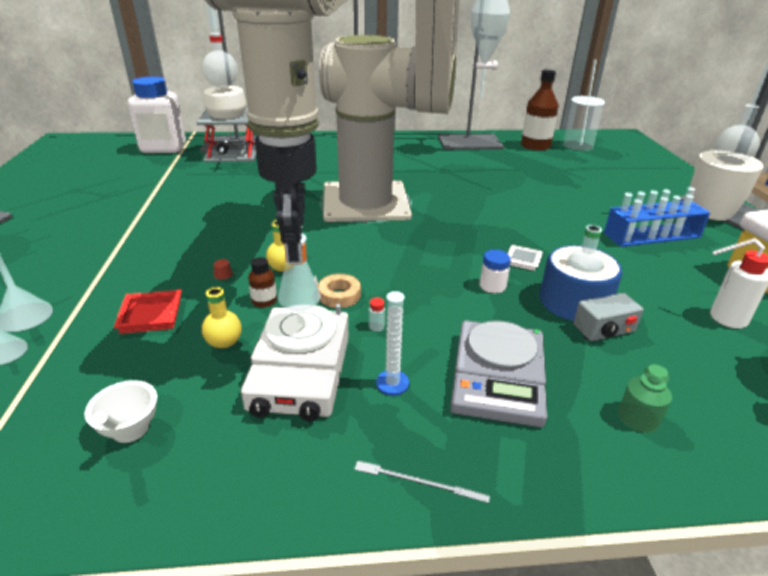

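View pics/si6.png

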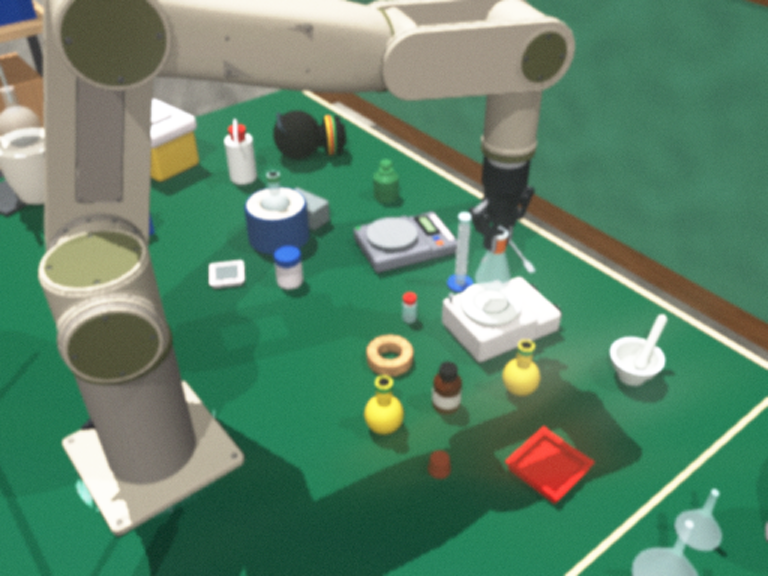

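Flask is held upright over the plate; plate ring is centred near (378,267) in the wrist view, and the round flask still looks seated.

```bash
python3 - <<'E'
from h import *
s=pickle.load(open("w6.pkl","rb"))
for n,x,y,z in [("plate",378,266.5,80)]:
    print(n,onz(s,x/1.5-.2,y/1.5-.2,z).round(1))
E
```

```text
plate [ 621.5 -133.9   80. ]
```

Request:
move_arm(
  rows=[
    [[0, 0.0005, 0.004, 0, 0, 0], [0, 0.0005, 0.012, 0, 0, 0], [0, 0.0005, 0.022, 0, 0, 0], [0, 0.0005, 0.032, 0, 0, 0], [0, 0.0005, 0.04, 0, 0, 0], [0, 0.0005, 0.044, 0, 0, 0], [0, 0.0005, 0.0455, 0, 0, 0], [0, 0.0005, 0.0465, 0, 0, 0], [0, 0.0005, 0.0475, 0, 0, 0], [0, 0.0005, 0.048, 0, 0, 0], [0, 0.0005, 0.048, 0, 0, 0]],
  ],
)

```text
time: 16.4
tool_pos: [621.7, -135.1, 165.1]
tcp_rot: [180.0, 0.0, 90.0]
ft_force: [0.1, -0.8, -1.1]
finger_gap: 29.0
```

Request:
move_arm(
  rows=[
    [[0, 0, 0.0005, 0, 0, 0], [0, 0, 0.001, 0, 0, 0], [0, 0, 0.001, 0, 0, 0]],
  ],
)

```text
time: 16.7
tool_pos: [621.6, -135.0, 163.8]
tcp_rot: [180.0, 0.0, 90.0]
ft_force: [0.3, -0.7, -0.9]
finger_gap: 29.2
```

Request:
move_arm(
  rows=[
    [[0, 0, 0.0005, 0, 0, 0], [0, 0, 0.001, 0, 0, 0], [0, 0, 0.001, 0, 0, 0]],
  ],
)

```text
time: 17.0
tool_pos: [621.7, -135.1, 163.8]
tcp_rot: [180.0, 0.0, 90.0]
ft_force: [-3.0, 0.1, 5.5]
finger_gap: 29.1
```

Request:
move_arm(
  rows=[
    [[0, 0, 0.0005, 0, 0, 0], [0, 0, 0.0005, 0, 0, 0]],
  ],
)

```text
time: 17.2
tool_pos: [621.8, -135.2, 163.8]
tcp_rot: [180.0, 0.0, 90.0]
ft_force: [-4.4, 0.6, 8.4]
finger_gap: 29.0
```

Contact (8 N). Releasing and rising.

Request:
move_arm(
  rows=[
    [[0, 0, 0, 0, 0, 0], [0, 0, 0, 0, 0, 0], [0, 0, 0, 0, 0, 0], [0, 0, 0, 0, 0, 0], [0, 0, 0, 0, 0, 0], [0, 0, 0, 0, 0, 0], [0, 0, -0.006, 0, 0, 0], [0, 0, -0.02, 0, 0, 0], [0, 0, -0.038, 0, 0, 0], [0, 0, -0.052, 0, 0, 0], [0, 0, -0.06, 0, 0, 0]],
  ],
  grip=0.7,
)

```text
time: 18.3
tool_pos: [622.5, -135.3, 225.3]
tcp_rot: [179.8, 0.1, 90.0]
ft_force: [-1.0, -0.3, 0.5]
finger_gap: 59.6
```

```bash
python3 look.py wrist:w7
```

```text
t 18.35 pos [ 622.9 -135.4  226.1] rot [1.7975e+02 8.0000e-02 9.0000e+01] F [-0.2 -0.   1.4] gap 60.2
```

View pics/w7.png

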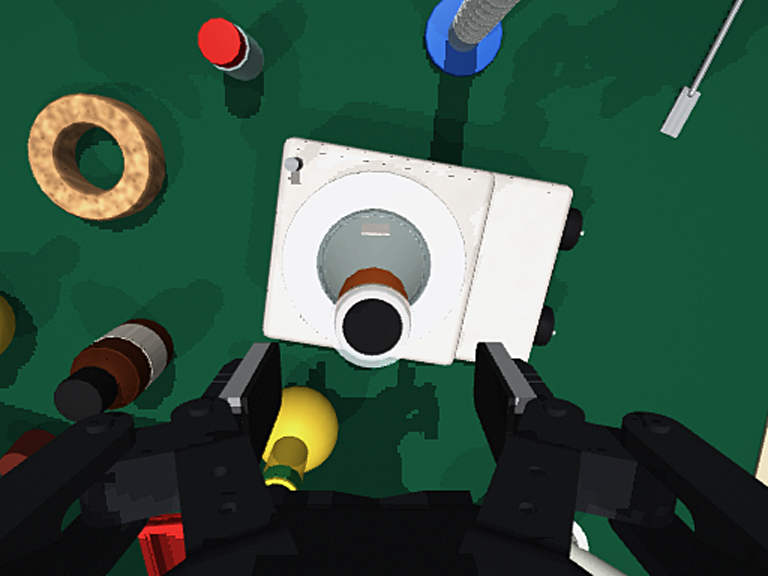

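Conical flask stands concentric on the plate, released. On to the jar.

Request:
move_arm(
  rows=[
    [[0.004, -0.002, 0, 0, 0, 0], [0.015, -0.008, 0, 0, 0, 0], [0.034, -0.019, 0, 0, 0, 0], [0.06, -0.033, 0, 0, 0, 0], [0.09, -0.05, 0, 0, 0, 0], [0.122, -0.068, 0, 0, 0, 0], [0.155, -0.086, 0, 0, 0, 0], [0.188, -0.105, 0, 0, 0, 0], [0.221, -0.123, 0, 0, 0, 0], [0.253, -0.141, 0, 0, 0, 0], [0.284, -0.158, 0, 0, 0, 0], [0.312, -0.174, 0, 0, 0, 0], [0.336, -0.187, 0, 0, 0, 0], [0.355, -0.197, 0, 0, 0, 0], [0.367, -0.204, 0, 0, 0, 0], [0.373, -0.207, 0, 0, 0, 0], [0.374, -0.208, 0, 0, 0, 0]],
  ],
  grip=1,
)

```text
time: 20.05
tool_pos: [413.1, 239.3, 221.9]
tcp_rot: [-180.0, 0.0, 90.1]
ft_force: [0.6, -0.2, -0.7]
finger_gap: 85.3
```

```bash
python3 look.py wrist:w8
```

```text
t 20.1 pos [413.3 238.9 222. ] rot [-1.7998e+02  2.0000e-02  9.0020e+01] F [ 0.4  0.3 -0.5] gap 85.5
```

View pics/w8.png

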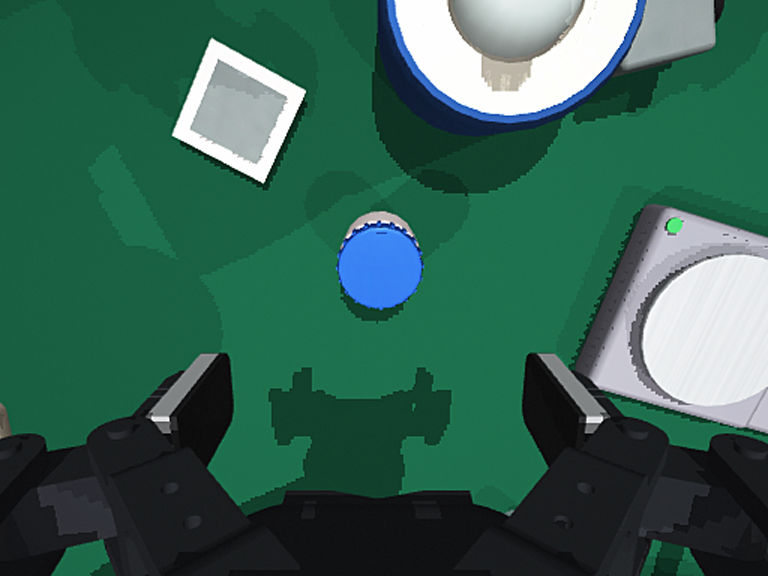

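Jar lid at (380,266), pan centre near (735,330).

```bash
python3 - <<'E'
from h import *
s=pickle.load(open("w8.pkl","rb"))
for n,x,y,z in [("lid",380,266,72)]:
    print(n,onz(s,x/1.5-.2,y/1.5-.2,z).round(1))
E
```

```text
lid [414.9 237.1  72. ]
```

Request:
move_arm(
  rows=[
    [[-0.001, 0.001, 0.008, 0, 0, 0], [-0.002, 0.0015, 0.028, 0, 0, 0], [-0.002, 0.0015, 0.054, 0, 0, 0], [-0.002, 0.0015, 0.082, 0, 0, 0], [-0.002, 0.0015, 0.109, 0, 0, 0], [-0.002, 0.0015, 0.133, 0, 0, 0], [-0.002, 0.0015, 0.154, 0, 0, 0], [-0.002, 0.0015, 0.172, 0, 0, 0], [-0.002, 0.0015, 0.185, 0, 0, 0], [-0.002, 0.0015, 0.193, 0, 0, 0], [-0.002, 0.0015, 0.196, 0, 0, 0], [-0.002, 0.0015, 0.196, 0, 0, 0]],
  ],
)

```text
time: 21.3
tool_pos: [415.3, 236.9, 26.3]
tcp_rot: [-180.0, 0.0, 90.0]
ft_force: [-0.3, 0.7, -0.1]
finger_gap: 85.7
```

Request:
move_arm(
  rows=[
    [[0, 0, 0, 0, 0, 0], [0, 0, 0, 0, 0, 0], [0, 0, 0, 0, 0, 0], [0, 0, 0, 0, 0, 0], [0, 0, 0, 0, 0, 0], [0, 0, 0, 0, 0, 0], [0, 0, 0, 0, 0, 0]],
  ],
  grip=0,
)

```text
time: 22.0
tool_pos: [415.8, 237.3, 27.3]
tcp_rot: [179.9, -0.0, 90.0]
ft_force: [-1.2, 0.6, 6.3]
finger_gap: 53.2
```

Request:
move_arm(
  rows=[
    [[0, 0, -0.006, 0, 0, 0], [0, 0, -0.02, 0, 0, 0], [0, 0, -0.04, 0, 0, 0], [0, 0, -0.06, 0, 0, 0], [0, 0, -0.076, 0, 0, 0], [-0.001, 0.004, -0.086, 0, 0, 0], [-0.003, 0.014, -0.09, 0, 0, 0], [-0.007, 0.032, -0.09, 0, 0, 0], [-0.012, 0.056, -0.09, 0, 0, 0], [-0.018, 0.084, -0.09, 0, 0, 0], [-0.024, 0.112, -0.09, 0, 0, 0], [-0.03, 0.14, -0.09, 0, 0, 0], [-0.036, 0.167, -0.09, 0, 0, 0], [-0.041, 0.191, -0.09, 0, 0, 0], [-0.045, 0.211, -0.09, 0, 0, 0], [-0.048, 0.224, -0.09, 0, 0, 0], [-0.05, 0.231, -0.09, 0, 0, 0], [-0.05, 0.233, -0.09, 0, 0, 0], [-0.05, 0.233, -0.09, 0, 0, 0]],
  ],
)

```text
time: 23.9
tool_pos: [647.8, 186.9, 115.7]
tcp_rot: [-179.9, 0.0, 90.0]
ft_force: [0.6, 1.1, -1.1]
finger_gap: 53.0
```

```bash
python3 look.py wrist:w9 scene:sc9
```

```text
t 24.0 pos [647.5 187.2 116. ] rot [-179.96    0.     90.02] F [ 0.2 -0.  -0.9] gap 53.0
```

View pics/w9.png

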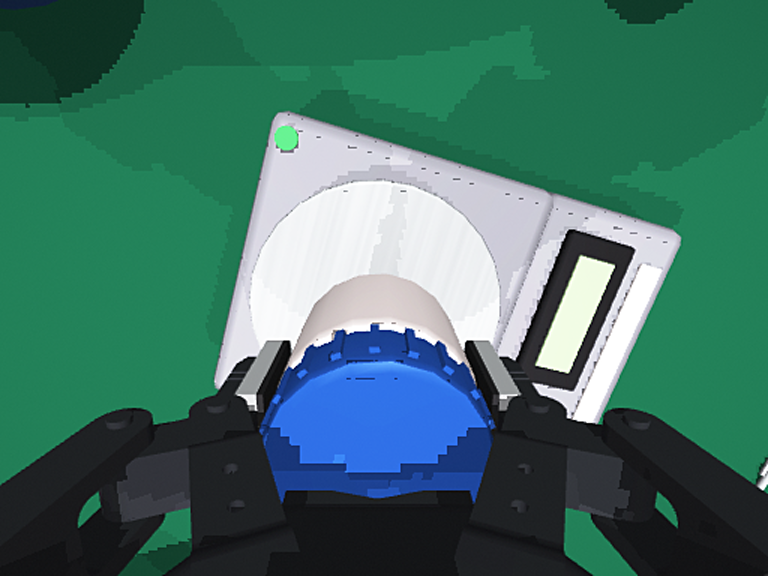

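View pics/sc9.png

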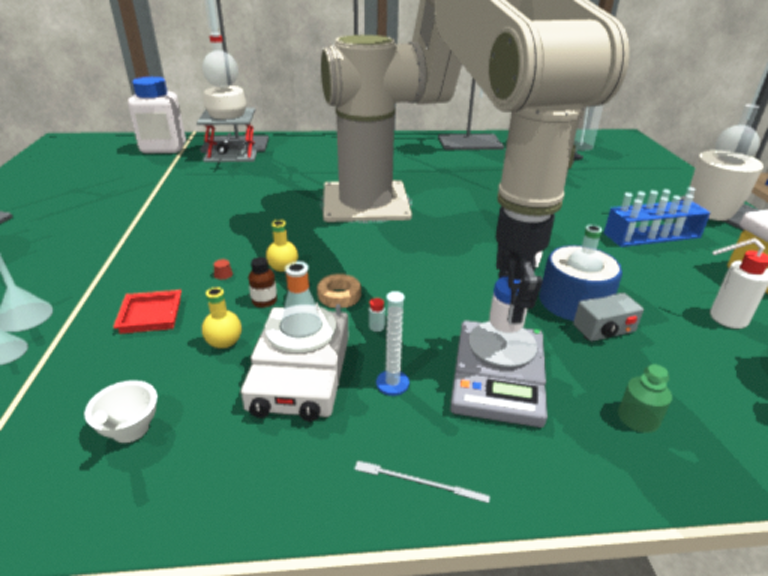

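Pan spans (249..500) px with its top at 179, so centre is about (375,303).

```bash
python3 - <<'E'
from h import *
s=pickle.load(open("w9.pkl","rb"))
a=np.linspace(0,6.283,400)
for c in [(647.5,187.2),(648.5,186),(646.5,187)]:
    p=np.array([(proj(s,(c[0]+55*np.cos(t),c[1]+55*np.sin(t),50))+.2)*1.5 for t in a])
    print(c,p.min(0),p.max(0))
E
```

```text
(647.5, 187.2) [248.83662741 174.44567973] [503.14460876 417.71465478]
(648.5, 186) [251.3413046  177.47445167] [505.27686554 420.03040508]
(646.5, 187) [246.55273884 174.95393324] [500.79707479 418.10218572]
```

Request:
move_arm(
  rows=[
    [[-0.0005, 0, 0.004, 0, 0, 0], [-0.0015, 0, 0.011, 0, 0, 0], [-0.0015, 0, 0.02, 0, 0, 0], [-0.0015, 0, 0.028, 0, 0, 0], [-0.0015, 0, 0.033, 0, 0, 0], [-0.0015, 0, 0.036, 0, 0, 0], [-0.0015, 0, 0.037, 0, 0, 0], [-0.0015, 0, 0.0375, 0, 0, 0], [-0.0015, 0, 0.038, 0, 0, 0], [-0.0015, 0, 0.038, 0, 0, 0]],
  ],
)

```text
time: 25.0
tool_pos: [648.3, 185.5, 78.7]
tcp_rot: [180.0, -0.0, 90.0]
ft_force: [-0.2, 0.4, -0.5]
finger_gap: 53.2
```

Request:
move_arm(
  rows=[
    [[0, 0, 0.0005, 0, 0, 0], [0, 0, 0.001, 0, 0, 0], [0, 0, 0.001, 0, 0, 0]],
  ],
)

```text
time: 25.3
tool_pos: [648.2, 185.5, 77.5]
tcp_rot: [180.0, -0.0, 90.0]
ft_force: [0.1, 0.4, -0.6]
finger_gap: 53.1
```

Request:
move_arm(
  rows=[
    [[0, 0, 0.0005, 0, 0, 0], [0, 0, 0.001, 0, 0, 0], [0, 0, 0.001, 0, 0, 0]],
  ],
)

```text
time: 25.6
tool_pos: [648.2, 185.5, 77.4]
tcp_rot: [180.0, -0.0, 90.0]
ft_force: [-3.9, -1.5, 7.1]
finger_gap: 53.1
```

Request:
move_arm(
  rows=[
    [[0, 0, 0.0005, 0, 0, 0], [0, 0, 0.0005, 0, 0, 0]],
  ],
)

```text
time: 25.8
tool_pos: [648.3, 185.5, 77.4]
tcp_rot: [180.0, -0.0, 90.0]
ft_force: [-6.0, -1.0, 10.5]
finger_gap: 53.3
```

Contact. Release and rise.

Request:
move_arm(
  rows=[
    [[0, 0, 0, 0, 0, 0], [0, 0, 0, 0, 0, 0], [0, 0, 0, 0, 0, 0], [0, 0, 0, 0, 0, 0], [0, 0, 0, 0, 0, 0], [0, 0, 0, 0, 0, 0], [0, 0, -0.006, 0, 0, 0], [0, 0, -0.02, 0, 0, 0], [0, 0, -0.045, 0, 0, 0], [0, 0, -0.075, 0, 0, 0], [0, 0, -0.105, 0, 0, 0], [0, 0, -0.13, 0, 0, 0], [0, 0, -0.143, 0, 0, 0], [0, 0, -0.147, 0, 0, 0]],
  ],
  grip=1,
)

```text
time: 27.2
tool_pos: [649.2, 185.7, 226.0]
tcp_rot: [179.8, -0.0, 90.0]
ft_force: [0.7, 0.3, 1.3]
finger_gap: 85.8
```

```bash
python3 look.py wrist:w10
```

```text
t 27.25 pos [648.8 185.6 224.8] rot [ 1.7985e+02 -3.0000e-02  9.0000e+01] F [-0.8 -0.3  0.4] gap 85.6
```

View pics/w10.png

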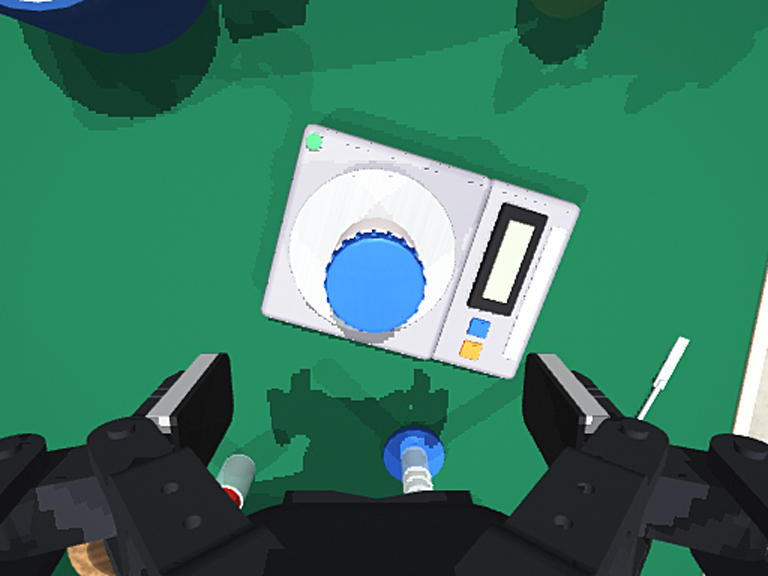

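Jar sits in the middle of the pan (lid (376,283), pan about (372,252) below it in perspective). On to the amber bottle.

Request:
move_arm(
  rows=[
    [[-0.004, -0.002, 0, 0, 0, 0], [-0.016, -0.008, 0, 0, 0, 0], [-0.037, -0.019, 0, 0, 0, 0], [-0.065, -0.033, 0, 0, 0, 0], [-0.097, -0.05, 0, 0, 0, 0], [-0.131, -0.068, 0, 0, 0, 0], [-0.167, -0.086, 0, 0, 0, 0], [-0.203, -0.105, 0, 0, 0, 0], [-0.238, -0.123, 0, 0, 0, 0], [-0.273, -0.141, 0, 0, 0, 0], [-0.306, -0.158, 0, 0, 0, 0], [-0.336, -0.174, 0, 0, 0, 0], [-0.362, -0.187, 0, 0, 0, 0], [-0.382, -0.197, 0, 0, 0, 0], [-0.395, -0.204, 0, 0, 0, 0], [-0.402, -0.207, 0, 0, 0, 0], [-0.403, -0.208, 0, 0, 0, 0]],
  ],
)

```text
time: 28.95
tool_pos: [439.0, -218.0, 221.8]
tcp_rot: [-179.9, -0.0, 89.9]
ft_force: [-0.2, -0.2, -0.5]
finger_gap: 85.3
```

```bash
python3 look.py wrist:w11
```

```text
t 29.0 pos [ 439.3 -217.6  222. ] rot [-1.7994e+02 -4.0000e-02  8.9940e+01] F [-0.6 -0.5  0.3] gap 85.3
```

View pics/w11.png

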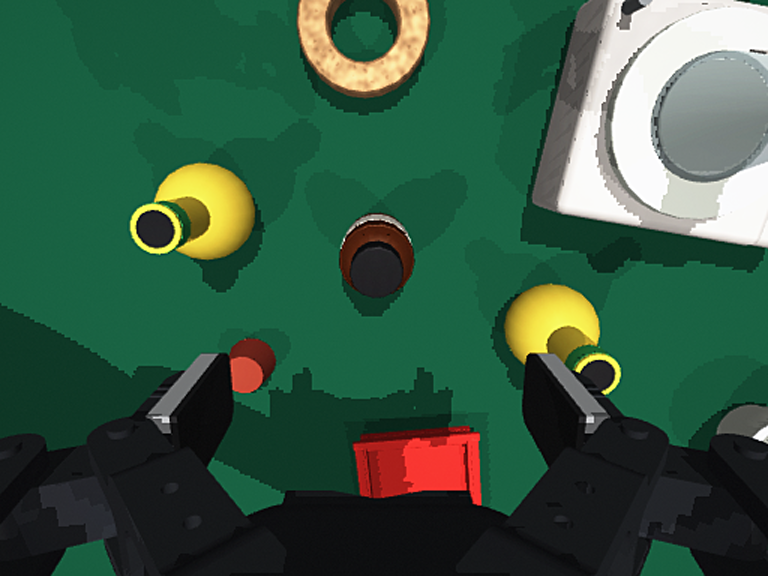

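Amber cap is at (376,272). Yellow decoys at (205,212) and (553,330) are clear of the jaws.

```bash
python3 - <<'E'
from h import *
s=pickle.load(open("w11.pkl","rb"))
for n,x,y,z in [("cap",376.5,272,90),("body",376.5,250,60),("ya",158,228,108),("yb",598,372,108),("red",247,375,22),("tray tl",358,440,19),("tray tr",477,431,19)]:
    print(n,onz(s,x/1.5-.2,y/1.5-.2,z).round(1))
E
```

```text
cap [ 438.6 -219.3   90. ]
body [ 438.6 -212.6   60. ]
ya [ 326.  -191.4  108. ]
yb [ 562.2 -272.6  108. ]
red [ 340.7 -315.5   22. ]
tray tl [ 423.4 -373.1   19. ]
tray tr [ 516.9 -365.2   19. ]
```

Request:
move_arm(
  rows=[
    [[-0.001, 0, 0.008, 0, 0, 0], [-0.001, 0, 0.028, 0, 0, 0], [-0.001, 0, 0.054, 0, 0, 0], [-0.001, 0, 0.082, 0, 0, 0], [-0.001, 0, 0.108, 0, 0, 0], [-0.001, 0, 0.131, 0, 0, 0], [-0.001, 0, 0.151, 0, 0, 0], [-0.001, 0, 0.168, 0, 0, 0], [-0.001, 0, 0.179, 0, 0, 0], [-0.001, 0, 0.186, 0, 0, 0], [-0.001, 0, 0.188, 0, 0, 0], [-0.001, 0, 0.188, 0, 0, 0]],
  ],
)

```text
time: 30.2
tool_pos: [440.3, -218.5, 35.0]
tcp_rot: [180.0, 0.0, 90.0]
ft_force: [-0.4, 0.8, 0.1]
finger_gap: 85.2
```

Request:
move_arm(
  rows=[
    [[0, 0, 0, 0, 0, 0], [0, 0, 0, 0, 0, 0], [0, 0, 0, 0, 0, 0], [0, 0, 0, 0, 0, 0], [0, 0, 0, 0, 0, 0], [0, 0, 0, 0, 0, 0], [0, 0, 0, 0, 0, 0]],
  ],
  grip=0,
)

```text
time: 30.9
tool_pos: [440.5, -218.9, 35.7]
tcp_rot: [180.0, 0.0, 90.0]
ft_force: [-2.4, 1.5, 5.9]
finger_gap: 47.3
```

Request:
move_arm(
  rows=[
    [[0, 0, -0.006, 0, 0, 0], [0, 0, -0.018, 0, 0, 0], [0, 0, -0.034, 0, 0, 0], [0, 0, -0.05, 0, 0, 0], [0, 0, -0.062, 0, 0, 0], [-0.003, 0.001, -0.068, 0, 0, 0], [-0.012, 0.002, -0.07, 0, 0, 0], [-0.028, 0.005, -0.07, 0, 0, 0], [-0.05, 0.009, -0.07, 0, 0, 0], [-0.075, 0.013, -0.07, 0, 0, 0], [-0.1, 0.017, -0.07, 0, 0, 0], [-0.125, 0.021, -0.07, 0, 0, 0], [-0.148, 0.025, -0.07, 0, 0, 0], [-0.168, 0.029, -0.07, 0, 0, 0], [-0.184, 0.031, -0.07, 0, 0, 0], [-0.195, 0.033, -0.07, 0, 0, 0], [-0.2, 0.034, -0.07, 0, 0, 0], [-0.2, 0.034, -0.07, 0, 0, 0]],
  ],
)

```text
time: 32.7
tool_pos: [473.7, -419.1, 104.1]
tcp_rot: [-180.0, -0.0, 90.0]
ft_force: [0.2, 0.3, -2.1]
finger_gap: 46.9
```

```bash
python3 look.py wrist:w12 side:si12
```

```text
t 32.8 pos [ 473.9 -418.   104.4] rot [-1.7997e+02 -4.0000e-02  9.0010e+01] F [ 0.2 -0.2 -1.3] gap 47.7
```

View pics/w12.png

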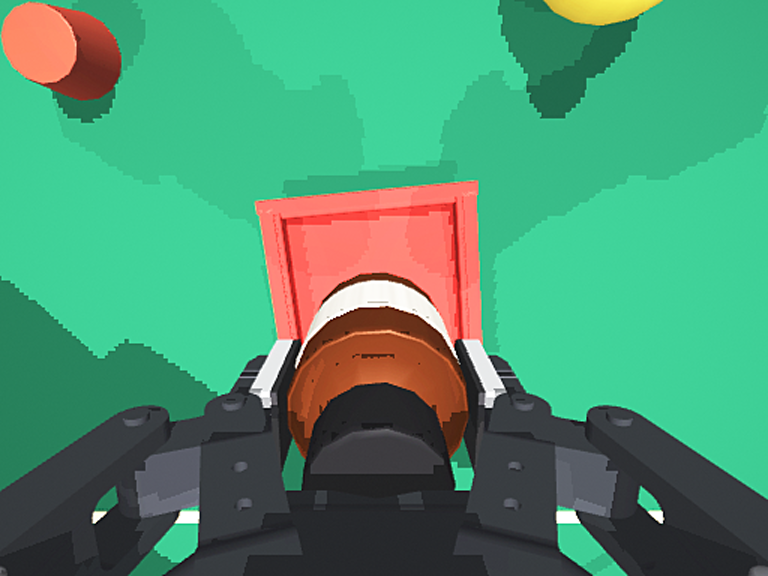

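View pics/si12.png

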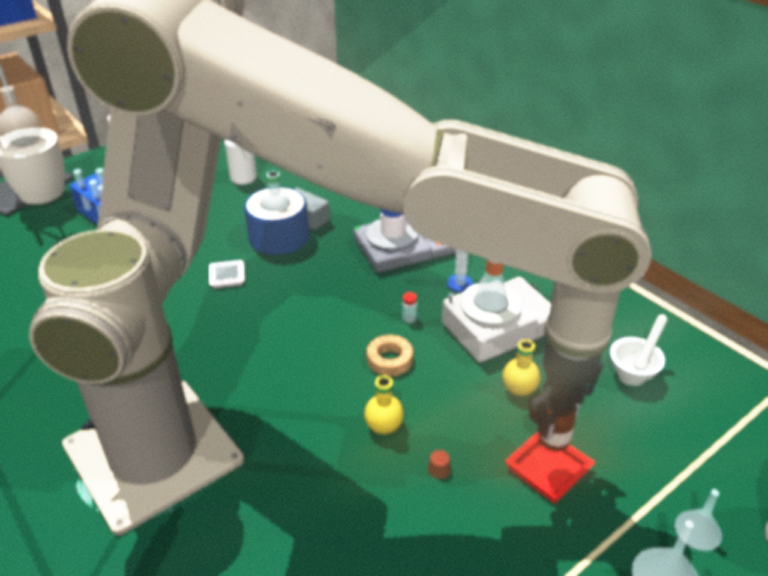

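```bash
python3 - <<'E'
from h import *
s=pickle.load(open("w12.pkl","rb"))
a=onz(s,256/1.5-.2,203/1.5-.2,19)[:2];b=onz(s,478/1.5-.2,181/1.5-.2,19)[:2]
d=b-a; n=np.array([d[1],-d[0]])/np.linalg.norm(d); print(a,b,np.linalg.norm(d),(a+b)/2+n*49)
E
```

```text
[ 419.45203831 -376.95544658] [ 518.91367389 -367.39319875] 99.92023587058215 [ 473.87209787 -420.94942914]
```

Request:
move_arm(
  rows=[
    [[-0.0005, 0, 0.005, 0, 0, 0], [-0.0015, 0, 0.016, 0, 0, 0], [-0.0015, 0, 0.029, 0, 0, 0], [-0.0015, 0, 0.041, 0, 0, 0], [-0.0015, 0, 0.051, 0, 0, 0], [-0.0015, 0, 0.057, 0, 0, 0], [-0.0015, 0, 0.06, 0, 0, 0], [-0.0015, 0, 0.0615, 0, 0, 0], [-0.0015, 0, 0.062, 0, 0, 0], [-0.0015, 0, 0.062, 0, 0, 0]],
  ],
)

```text
time: 33.8
tool_pos: [474.4, -420.3, 43.3]
tcp_rot: [180.0, 0.0, 90.0]
ft_force: [-0.1, -0.3, -2.0]
finger_gap: 47.1
```

Request:
move_arm(
  rows=[
    [[0, 0, 0.0005, 0, 0, 0], [0, 0, 0.001, 0, 0, 0], [0, 0, 0.0015, 0, 0, 0], [0, 0, 0.0015, 0, 0, 0]],
  ],
)

```text
time: 34.2
tool_pos: [474.1, -420.0, 41.3]
tcp_rot: [-180.0, -0.0, 90.0]
ft_force: [0.2, 0.4, -1.8]
finger_gap: 47.4
```

Request:
move_arm(
  rows=[
    [[0, 0, 0.0005, 0, 0, 0], [0, 0, 0.001, 0, 0, 0], [0, 0, 0.001, 0, 0, 0]],
  ],
)

```text
time: 34.5
tool_pos: [474.1, -420.1, 40.7]
tcp_rot: [180.0, 0.0, 90.0]
ft_force: [-2.8, 2.0, 3.1]
finger_gap: 47.2
```

Request:
move_arm(
  rows=[
    [[0, 0, 0.0005, 0, 0, 0], [0, 0, 0.001, 0, 0, 0], [0, 0, 0.001, 0, 0, 0]],
  ],
)

```text
time: 34.8
tool_pos: [474.2, -420.1, 40.7]
tcp_rot: [180.0, 0.0, 90.0]
ft_force: [-4.4, 4.6, 11.9]
finger_gap: 47.2
```

Request:
move_arm(
  rows=[
    [[0, 0, 0, 0, 0, 0], [0, 0, 0, 0, 0, 0], [0, 0, 0, 0, 0, 0], [0, 0, 0, 0, 0, 0], [0, 0, 0, 0, 0, 0], [0, 0, 0, 0, 0, 0], [0, 0, -0.006, 0, 0, 0], [0, 0, -0.02, 0, 0, 0], [0, 0, -0.045, 0, 0, 0], [0, 0, -0.075, 0, 0, 0], [0, 0, -0.105, 0, 0, 0], [0, 0, -0.135, 0, 0, 0], [0, 0, -0.16, 0, 0, 0], [0, 0, -0.175, 0, 0, 0], [0, 0, -0.18, 0, 0, 0], [0, 0, -0.18, 0, 0, 0]],
  ],
  grip=1,
)

```text
time: 36.4
tool_pos: [474.2, -420.2, 219.9]
tcp_rot: [180.0, 0.0, 90.0]
ft_force: [-0.1, 0.4, -0.2]
finger_gap: 85.3
```

```bash
python3 look.py wrist:w13 scene:sc13 side:si13
```

```text
t 36.55 pos [ 473.4 -419.4  217.3] rot [-1.7988e+02 -1.2000e-01  9.0000e+01] F [1.  0.2 0.8] gap 85.8
```

View pics/w13.png

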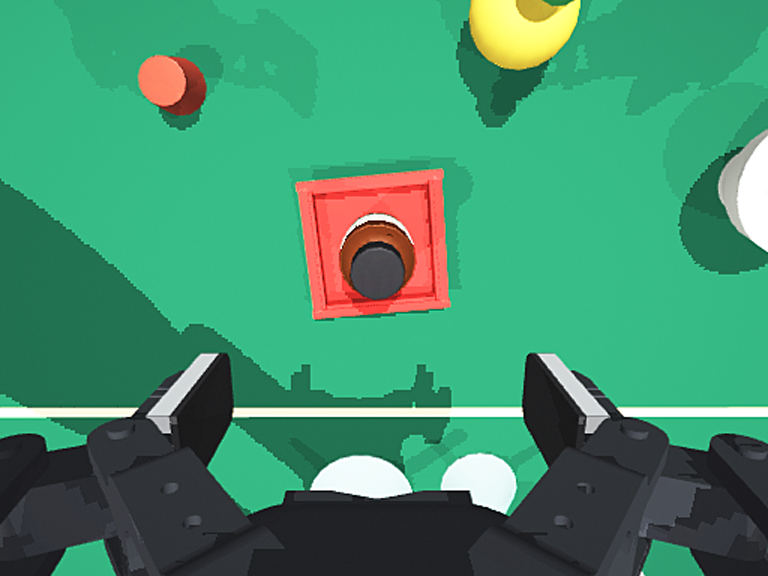

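View pics/sc13.png

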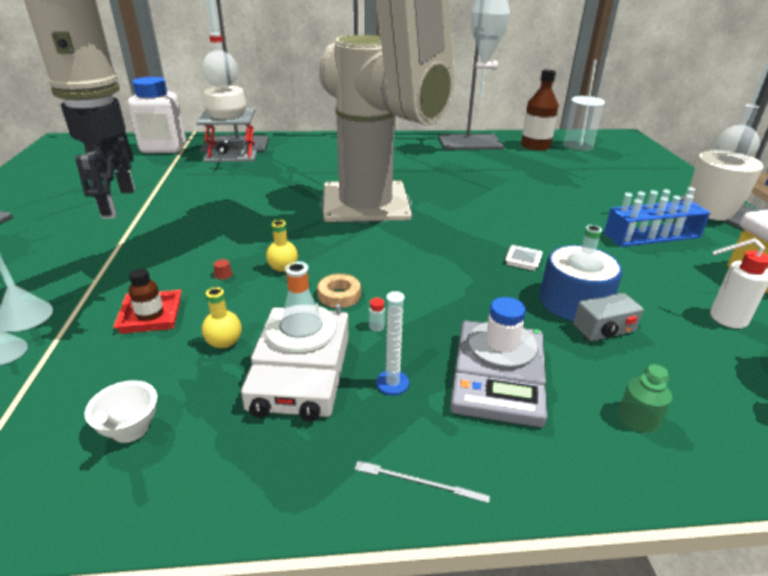

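View pics/si13.png

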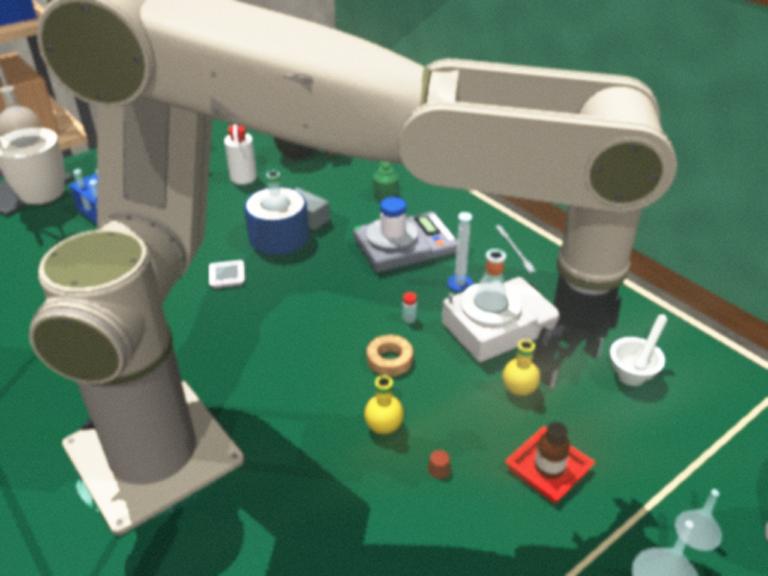

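All four are in place, upright, with the cylinder (394,345) and vial (377,314) standing. One numeric check, letting the arm settle, then hand in.

Request:
move_arm(
  rows=[
    [[0, 0, 0, 0, 0, 0], [0, 0, 0, 0, 0, 0], [0, 0, 0, 0, 0, 0]],
  ],
)

```text
time: 36.85
tool_pos: [473.9, -419.9, 218.7]
tcp_rot: [-180.0, -0.0, 90.0]
ft_force: [-0.2, -0.1, 0.7]
finger_gap: 85.4
```

```bash
python3 - <<'E'
from h import *
from bench import hand_in
s=pickle.load(open("sc13.pkl","rb"))
for n,x,y,z in [("round mouth vs 481,383.5",593,231,164),("conical mouth vs 621.5,-134.5",297.5,270.5,186),("jar lid vs 647,185.5",507,308,122),("amber cap vs 474,-420",139.5,275,95)]:
    print(n,onz(s,x/1.5-.2,y/1.5-.2,z).round(1))
print(hand_in())
E
python3 look.py
```

```text
round mouth vs 481,383.5 [489.4 376.  164. ]
conical mouth vs 621.5,-134.5 [ 627.9 -133.6  186. ]
jar lid vs 647,185.5 [651.3 180.6 122. ]
amber cap vs 474,-420 [ 482.6 -416.6   95. ]
the job is handed in; nothing more can be done
None
the job is handed in; nothing more can be done
```

I set up the bench as asked and handed the job in at about 37 s. In the order given:
- **Round flask:** seated in the mantle nest.
- **Conical flask:** standing on the stirrer plate.
- **Jar:** standing on the balance pan.
- **Amber bottle:** standing on the tray floor.

I lowered each one in small steps until it touched (7–12 N), then released it.

**Final pictures:** the last scene and side views show all four upright and released. The cylinder and vial are still standing, and the yellow flasks were not touched. The close wrist views after each release show every piece centred on its target to within about 2 mm.

**Check that disagreed:** reading the tops of the objects off the scene picture put them 6–11 mm from the target centres. The error ran mostly toward +x for all four, and I had picked those pixels coarsely by eye. I took that to be error in the reading, because the wrist views and the recorded release positions agree with each other. I handed in within the same script, so I did not look into it further.

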